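# Weigh out brass buckles on the stall's dial scale

## Robot

A 6-joint arm with a two-finger parallel gripper is mounted at the origin on the work surface. World frame = base frame: x ahead of the robot, y to its left, z up, the work surface at z = 0. Lengths are in mm, angles in rad, forces in N, time in s.
With the tool pointing down it reaches from about 425 to 950 mm from the base axis. Payload 3.5 kg.
Tool frame: the origin (TCP) lies at the very end of the fingers, on their centre line; the grasp point (between the pads) lies 19 mm behind it (grip_point_offset is the distance from the TCP to the grasp point, in mm); z points along the fingers, y is the direction in which the jaws open and shut (so a half turn about z gives the same grasp; the last joint's range is limited). The gripper opens to 85 mm and grips with 20 to 120 N. Pads are 22 mm wide; open, the fingers measure 114 mm over their backs; the gripper's body (76 mm by 85 mm) begins 54 mm behind the grasp point. The pads swing forward as they close: fully open they stand 13 mm farther back than shut.
Start: joints at [-1.278, 0.286, 1.577, -0, 1.279, -0.15], TCP at [289.238, -609.875, 231.325] pointing down, gripper open.
Joint ranges: [-2.77, 2.77], [-0.9, 2.22], [0.21, 2.48], [-1.53, 4.67], [0.24, 2.81], [-2.84, 2.84]. Speed limits (rad/s): [2.79, 2.79, 3.14, 3.14, 3.14, 3.14].

## Interface

Orientations are given as a unit quaternion [x, y, z, w].
In Python, from station import * gives the robot as it stands.
- The arm moves only by the tool move_arm, never from a script. Its argument "steps" is text: rows parted by semicolons, each of 7 numbers parted by spaces: the turn, a rotation vector about the tool's x, y, z scaled (see below), then the shift along the tool's x, y, z scaled (see below), then the gripper command: -1 is fully open, 1 is shut, values between are in proportion. A call has 1 to 20 rows; each row is the pose to reach, as a shift and turn from the pose commanded when the call began, along the tool's axes at that moment, turning the shorter way round; what a row does not reach only later rows make up. The controller multiplies each number of a shift by 1 m and each number of a turn by 180 degrees. A row lasts 1/12 s, in which the tool goes at most 41.7 mm and 7.16 degrees, less where a joint would pass 70% of its speed; a pose out of reach is approached as far as the arm can. A call with a number of a shift or a turn outside -1 to 1 is refused whole. A call with a gripper value outside its range is refused whole. The fingers move at their own pace and stop on an object; "grip_force" is the grip in N (left out, the last holds). Time passes only in rows, so rows that repeat a pose let the fingers close. It gives the time, the measured TCP pose, the force and the opening at its end, in the units of the state.
- get_obs(): the state, without advancing time (a new reading comes with each control period).
- read_camera(name): name is "scene" or "top" or "wrist"; returns a dict with "pixels" (400x640x3 uint8, red, green, blue), "z_map" (400x640 float32, mm along the optical axis (not along the pixel's ray), 0 where there is no reading), "fx", "fy", "cx", "cy" (pixels), "R" (3x3) and "t" (3): a world point X has camera coordinates R X + t. Camera axes: x right, y down, z forward; pixel columns grow to the right and rows downward; lengths in mm; the calibration is good to about 2 mm. A picture is of the moment at which its call begins.
- hand_in(): hands the job in, once; it reports no verdict.
The state is a dict: "time": time; "q": joint angles; "joint_velocities": joint speeds; "tau": joint torques, N m; "eef_pos": TCP position; "eef_rot": TCP orientation; "contact_force": force on the tool from outside, world axes, zero at the start; "ft_torque": the same for the moment, N m; "gripper_width": opening from 0.0 (shut) to 1.0 (fully open).
Only numpy, scipy, OpenCV 4.12 (cv2) and the standard library are available. Lean on these libraries where they do the work, as an engineer would, in place of code of your own. Each camera call takes 0.05 s, during which the arm holds its last target. There are 200 camera calls.

## Task

Add the rectangular brass buckles to the tray of the dial scale, one by one, on top of what already lies in it, until the needle comes to rest inside the dark band of the dial. Then stop: a buckle that is not needed stays where it lies on the counter, and nothing else goes in the tray. Set each one down without leaning on the tray.

Things in the scene. Friction and masses are not known exactly. Their poses are not given: they have to be found in the camera images.
- buckle_a: open rectangular brass strap buckle with a crossbar, flat on the counter to the robot's right; 40 mm long (x), 28 mm wide (y), 10 mm thick, about 50 g. Origin: centre of its underside, z up. Grasp across the 28 mm. Its spot is swapped among three with its twin and a round brass ring (36 mm across), a bystander
- buckle_b: open rectangular brass strap buckle with a crossbar, flat on the counter to the robot's right; 40 mm long (x), 28 mm wide (y), 10 mm thick, about 50 g. Origin: centre of its underside, z up. Grasp across the 28 mm. Its spot is swapped among three with its twin and a round brass ring (36 mm across), a bystander
- tray_in (a point): centre of the floor (upper face) of the scale's steel tray, sinks with it; 105 mm above the counter when empty. x to the dial, y to the small ledge. Tray 170 (x) by 150 mm (y), rim 7.5 mm high. A knobbed brass weight (40 or 90 g, up to 27 mm across, 29 tall) stands in it at y +45 mm; the -y half is free. The other weight is on the ledge at y +118 mm, 92 mm up. The fixed scale varies in place and turn
- tray (a joint): how far the sprung tray has sunk, m: 0 empty, 0.040 at its stop, 1 mm per 5 g of load, weight included; settles in about 1 s. The needle on the sloping white dial turns 7.5 degrees clockwise per mm from lower left; ticks every 25 g; the dark band (upper right) is 0.025 to 0.031, 125 to 155 g. One buckle or both are needed, depending on the weight in the tray
Mind the look-alikes: they are no part of the job. Leave any blue or red look-alike of the buckle_a alone.

How it is judged:
By the outcome, as a careful person would: the job done as asked, in the order asked, and still so for the second after the job is handed in, with the robot touching nothing.
It also fails if it takes over 64 s, if anything falls off the work surface, if the arm or the gripper's body presses on something with over 40 N, if the wrist force passes 120 N, or if a joint passes its speed limit or range.

## Working session

There is one attempt and no reset: what is moved stays moved. The work goes in short steps, Python scripts to look and compute and a tool call to move; the robot and the scene stay as the last step left them, time stands still between calls to the robot, and variables do not carry over. Pictures are saved under pics/ and viewed, about 8 in all and at most 12, crops included, and the job is handed in when it is done.

Besides the shell and the picture viewer there is one more tool, called by a JSON object that holds its "api" and its "payload", one argument or row to a line. move_arm: Moves the arm, as the interface text tells. Its arguments: {"type":"object","properties":{"steps":{"type":"string"},"grip_force":{"type":"number"}},"required":["steps"]}

```bash
mkdir -p pics; cat > h.py <<'E'
from station import *
import numpy as np, cv2
def snap(n,f,crop=None,s=1):
    c=read_camera(n); p=c["pixels"][:,:,::-1]
    np.savez(''+n+'.npz',**c)
    if crop: a,b,d,e=crop; p=p[b:e,a:d]
    cv2.imwrite('pics/'+f,cv2.resize(p,None,fx=s,fy=s,interpolation=cv2.INTER_CUBIC)); return c
def load(n): return np.load(''+n+'.npz')
def world(c,u,v,z=None):
    R,t=c["R"],c["t"]; d=np.array([(u-c["cx"])/c["fx"],(v-c["cy"])/c["fy"],1.])
    o=-R.T@t; w=R.T@d
    k=c["z_map"][int(v),int(u)] if z is None else (z-o[2])/w[2]
    return o+k*w
E
python3 - <<'E'
from h import *
snap("top","t1.png");snap("scene","s1.png")
o=get_obs();print(o["time"],o["eef_pos"],o["eef_rot"],o["gripper_width"])
E
```

```text
0.1 [ 289.0681403  -609.31099108  230.05678578] [ 9.75594174e-01  2.19578807e-01 -6.51259259e-05 -1.07282278e-03] 1.0009148357738045
```

View pics/t1.png

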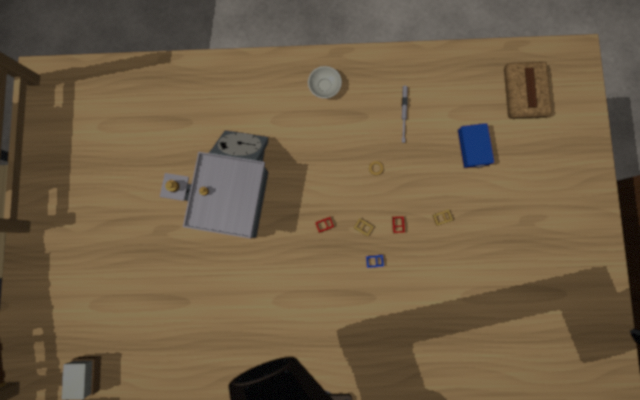

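View pics/s1.png

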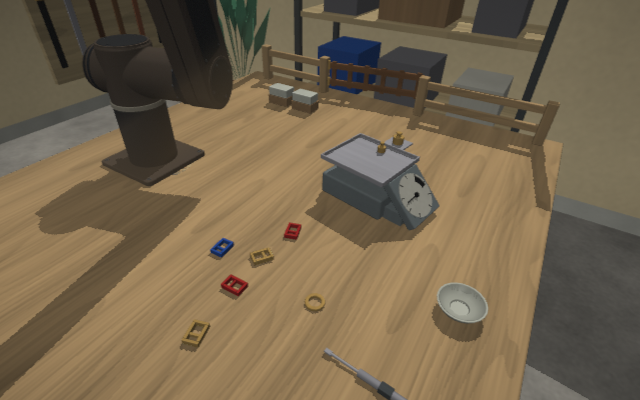

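The top view shows brass buckles near (366,227) and (444,216), the ring at (377,169), and the tray around (227,194). Next I'll enlarge these areas.

```bash
python3 - <<'E'
from h import *
t=load("top");s=load("scene")
a=cv2.resize(t["pixels"][195:255,310:470,::-1],None,fx=5,fy=5,interpolation=cv2.INTER_CUBIC)
b=cv2.resize(t["pixels"][120:245,155:285,::-1],None,fx=2.4,fy=2.4,interpolation=cv2.INTER_CUBIC)
c=cv2.resize(s["pixels"][160:230,380:450,::-1],None,fx=4.28,fy=4.28,interpolation=cv2.INTER_CUBIC)
im=np.zeros((600,800,3),np.uint8);im[:300]=a;im[300:,:b.shape[1]]=b[:300];im[300:300+c.shape[0],400:400+c.shape[1]]=c[:300]
cv2.imwrite("pics/c1.png",im)
hsv=cv2.cvtColor(t["pixels"],cv2.COLOR_RGB2HSV)
for (u,v) in [(366,227),(444,216),(377,169),(205,191),(215,165),(227,220),(262,165),(190,222),(252,233),(203,155)]:
  print((u,v),world(t,u,v).round(0),hsv[v,u])
E
```

```text
(366, 227) [ 476. -145.   -3.] [ 19 105 133]
(444, 216) [ 496. -331.    9.] [ 19 143 123]
(377, 169) [ 617. -178.   -0.] [ 18 107 136]
(205, 191) [558. 211. 113.] [ 20 154 104]
(215, 165) [619. 195.  97.] [143   8 121]
(227, 220) [495. 167.  97.] [150   6 124]
(262, 165) [614.  88. 103.] [143   9 114]
(190, 222) [493. 249.  97.] [150   8 122]
(252, 233) [467. 121.  53.] [105   8  61]
(203, 155) [642. 221.  99.] [150   7 106]
```

View pics/c1.png

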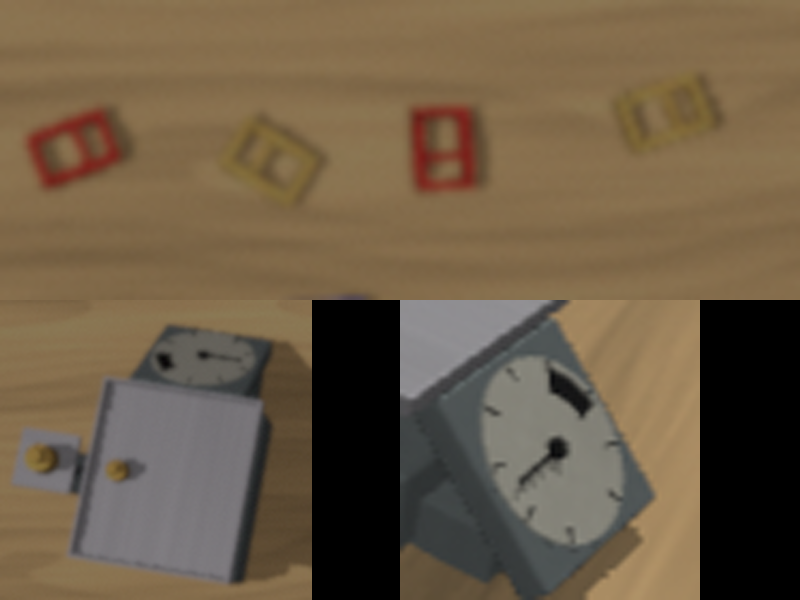

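The needle and the tray depth (floor about 97 mm, so about 8 mm sunk) both point to the 40 g weight in the tray, so both buckles should be needed. I'll work out the poses.

```bash
cat >> h.py <<'E'
def rel(cmd,tgt):
    # cmd,tgt: x,y,z,yaw(deg of tool x), tool pointing down -> row numbers
    a=np.deg2rad(cmd[3]); d=np.subtract(tgt[:3],cmd[:3])
    X=np.array([np.cos(a),np.sin(a),0]);Y=np.array([np.sin(a),-np.cos(a),0])
    dy=(tgt[3]-cmd[3]+180)%360-180
    return "turn_z %.4f shift %.4f %.4f %.4f rows>=%.1f"%(-dy/180,d@X/1e3,d@Y/1e3,-d[2]/1e3,max(np.linalg.norm(d)/41.7,abs(dy)/7.16))
E
python3 - <<'E'
from h import *
t=load("top")
for n,cs,z in [("b1",[(220,163),(258,115),(328,160),(293,207)],10),("b2",[(612,97),(705,72),(720,122),(632,155)],10)]:
  P=np.array([world(t,310+u/5,195+v/5,z) for u,v in cs]); r=cv2.minAreaRect(P[:,:2].astype(np.float32))
  print(n,P.mean(0).round(1),r)
P=np.array([world(t,155+u/2.4,120+v/2.4,104) for u,v in [(105,80),(265,100),(235,280),(72,252)]])
print("tray",P.round(0),P.mean(0),np.linalg.norm(np.diff(P,axis=0),axis=1))
e=P[0]+P[1]-P[2]-P[3];print("tray x dir",np.degrees(np.arctan2(e[1],e[0])))
e=P[0]+P[3]-P[2]-P[1];print("tray y dir",np.degrees(np.arctan2(e[1],e[0])))
print("weight",world(t,155+117/2.4,120+168/2.4,120))
# floor plane
import itertools
Q=np.array([world(t,u,v) for u in range(210,250,4) for v in range(175,225,4)]);print("floor z",np.median(Q[:,2]))
Q=np.array([world(t,u,v) for u in range(300,480,6) for v in range(185,205,4)]);print("counter z",np.median(Q[:,2]))
E
```

```text
b1 [ 474.9 -141.5   10. ] ((474.7518615722656, -141.16461181640625), (42.35195541381836, 29.291812896728516), 55.32400894165039)
b2 [ 493.3 -328.9   10. ] ((492.2578430175781, -328.9781799316406), (28.913915634155273, 46.020423889160156), 13.415966987609863)
tray [[645. 229. 104.]
 [621.  80. 104.]
 [457. 109. 104.]
 [486. 257. 104.]] [552.34551838 168.91295517 104.        ] [150.91214444 166.84061818 151.54948524]
tray x dir -9.994211487852882
tray y dir 79.8588236744789
weight [559.59887467 211.79135371 120.        ]
floor z 96.90891221204186
counter z -0.533143118540238
```

```bash
python3 - <<'E'
from h import *
print(rel([289.2,-609.9,231.3,25.37],[474.9,-141.5,140,55.3]))
E
```

```text
turn_z -0.1663 shift 0.3685 -0.3437 0.0913 rows>=12.3
```

{"api": "move_arm", "payload": {
  "steps": "0 0 -0.1663 0.3685 -0.3437 0.0913 -0.3;0 0 -0.1663 0.3685 -0.3437 0.0913 -0.3;0 0 -0.1663 0.3685 -0.3437 0.0913 -0.3;0 0 -0.1663 0.3685 -0.3437 0.0913 -0.3;0 0 -0.1663 0.3685 -0.3437 0.0913 -0.3;0 0 -0.1663 0.3685 -0.3437 0.0913 -0.3;0 0 -0.1663 0.3685 -0.3437 0.0913 -0.3;0 0 -0.1663 0.3685 -0.3437 0.0913 -0.3;0 0 -0.1663 0.3685 -0.3437 0.0913 -0.3;0 0 -0.1663 0.3685 -0.3437 0.0913 -0.3;0 0 -0.1663 0.3685 -0.3437 0.0913 -0.3;0 0 -0.1663 0.3685 -0.3437 0.0913 -0.3;0 0 -0.1663 0.3685 -0.3437 0.0913 -0.3;0 0 -0.1663 0.3685 -0.3437 0.0913 -0.3;0 0 -0.1663 0.3685 -0.3437 0.0913 -0.3;0 0 -0.1663 0.3685 -0.3437 0.0913 -0.3;0 0 -0.1663 0.3685 -0.3437 0.0913 -0.3"
}}

```text
time: 1.52
eef_pos: [474.9, -143.0, 140.5]
eef_rot: [0.886, 0.463, 0.0, 0.0]
contact_force: [-0.0, 0.4, -0.0]
gripper_width: 0.646
```

```bash
python3 - <<'E'
from h import *
snap("wrist","w1.png")
o=get_obs();print(o["time"],o["eef_pos"],o["eef_rot"],o["gripper_width"],o["q"])
E
```

```text
1.5667 [ 474.8490575  -143.01378966  140.44317356] [8.86314019e-01 4.63084528e-01 1.26964763e-04 4.05100058e-04] 0.6514451178422173 [-4.97304318e-01 -1.49330090e-02  2.08767589e+00 -2.75499447e-04
  1.06803577e+00  1.10680121e-01]
```

View pics/w1.png

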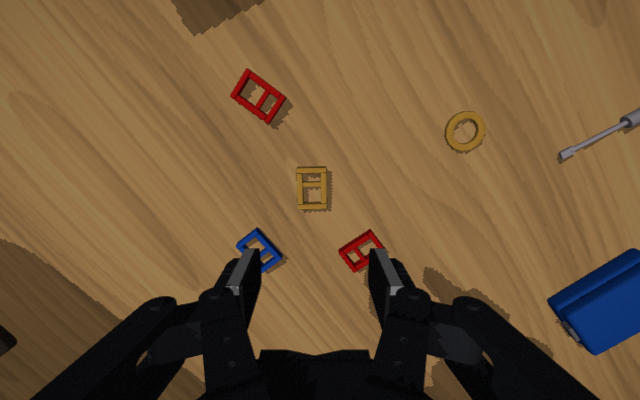

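The brass buckle sits at about (312,189) in the wrist view, nearly aligned with the tool. I'll refine its pose from its corners.

```bash
python3 - <<'E'
from h import *
t=load("wrist")
hsv=cv2.cvtColor(t["pixels"],cv2.COLOR_RGB2HSV)
P=np.array([world(t,u,v,10) for u,v in [(296,167),(326,167),(328,210),(299,212)]])
r=cv2.minAreaRect(P[:,:2].astype(np.float32));print(P.round(1),P.mean(0),r)
print(world(t,313,188))
print(t["z_map"][160:216:4,310])
E
```

```text
[[ 476.  -112.4   10. ]
 [ 498.7 -128.2   10. ]
 [ 476.9 -163.7   10. ]
 [ 452.8 -149.5   10. ]] [ 476.10614105 -138.43440478   10.        ] ((476.27777099609375, -138.35000610351562), (43.7188835144043, 27.93424415588379), 57.939517974853516)
[ 4.76062364e+02 -1.39646112e+02  2.94937705e-01]
[284.34927 284.85593 275.51978 276.26514 288.27548 289.4966  282.09903
 290.5833  292.2085  294.3681  294.76483 285.58392 287.9319  298.89767]
```

```bash
python3 - <<'E'
from h import *
print(rel([474.9,-141.5,140,55.3],[475.8,-138.5,3,57.5]))
E
```

```text
turn_z -0.0122 shift 0.0030 -0.0010 0.1370 rows>=3.3
```

{"api": "move_arm", "payload": {
  "steps": "0 0 -0.0122 0.003 -0.001 0.04 -0.3;0 0 -0.0122 0.003 -0.001 0.08 -0.3;0 0 -0.0122 0.003 -0.001 0.11 -0.3;0 0 -0.0122 0.003 -0.001 0.12 -0.3;0 0 -0.0122 0.003 -0.001 0.13 -0.3;0 0 -0.0122 0.003 -0.001 0.137 -0.3;0 0 -0.0122 0.003 -0.001 0.137 -0.3;0 0 -0.0122 0.003 -0.001 0.137 -0.3"
}}

```text
time: 2.23
eef_pos: [476.9, -139.2, 4.3]
eef_rot: [0.877, 0.481, 0.001, 0.001]
contact_force: [0.1, -0.6, 0.2]
gripper_width: 0.647
```

```bash
python3 - <<'E'
from h import *
snap("wrist","w2.png")
o=get_obs();print(o["time"],o["eef_pos"],o["eef_rot"],o["contact_force"])
E
```

```text
2.2833 [ 477.17052687 -139.22224633    4.63180896] [8.76756816e-01 4.80931312e-01 8.66721883e-04 1.34449822e-03] [ 0.0286893  -0.26167963  0.12675377]
```

View pics/w2.png

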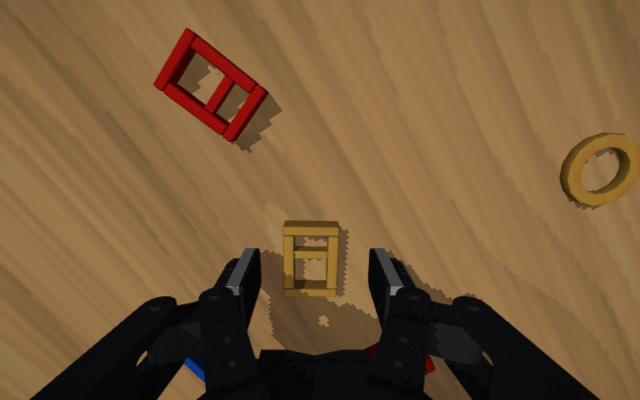

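The buckle is centred between the jaws at about (312,257), so I'll close on it.

{"api": "move_arm", "payload": {
  "steps": "0 0 0 0 0 0 1;0 0 0 0 0 0 1;0 0 0 0 0 0 1;0 0 0 0 0 0 1;0 0 0 0 0 0 1;0 0 0 0 0 0 1",
  "grip_force": 40
}}

```text
time: 2.78
eef_pos: [476.9, -138.9, 4.4]
eef_rot: [0.877, 0.481, 0.001, 0.001]
contact_force: [-1.4, 1.0, 7.0]
gripper_width: 0.306
```

```bash
python3 - <<'E'
from h import *
o=get_obs();print(o["time"],o["eef_pos"],o["eef_rot"],o["contact_force"],o["gripper_width"])
P=[475.8,-138.5,3,57.5]
c,s=np.cos(np.deg2rad(-10)),np.sin(np.deg2rad(-10))
f=lambda x,y:(552.3+c*x-s*y,169+s*x+c*y)
print(f(-38,-38),f(38,-38))
x,y=f(-38,-38)
U=[x,y,180,80]
print(rel(P,[P[0],P[1],180,57.5]),rel(P,U))
print(rel(U,[x,y,103,80]))
E
```

```text
2.7833 [ 476.86632853 -138.86477624    4.40457212] [8.76685027e-01 4.81063597e-01 5.93983235e-04 9.08783090e-04] [-1.36399095  1.04878453  6.97036676] 0.306053592736955
(np.float64(508.27867463419267), np.float64(138.17593613687944)) (np.float64(583.1240638631206), np.float64(124.97867463419273))
turn_z -0.0000 shift 0.0000 0.0000 -0.1770 rows>=4.2 turn_z -0.1250 shift 0.2508 -0.1213 -0.1770 rows>=7.9
turn_z 0.0000 shift 0.0000 0.0000 0.0770 rows>=1.8
```

{"api": "move_arm", "payload": {
  "steps": "0 0 0 0 0 -0.02 1;0 0 0 0 0 -0.05 1;0 0 0 0 0 -0.09 1;0 0 0 0 0 -0.13 1;0 0 0 0 0 -0.17 1;0 0 -0.02 0.03 -0.015 -0.177 1;0 0 -0.04 0.06 -0.03 -0.177 1;0 0 -0.06 0.095 -0.046 -0.177 1;0 0 -0.08 0.13 -0.063 -0.177 1;0 0 -0.1 0.165 -0.08 -0.177 1;0 0 -0.115 0.2 -0.097 -0.177 1;0 0 -0.12 0.225 -0.109 -0.177 1;0 0 -0.125 0.2408 -0.1163 -0.177 1;0 0 -0.125 0.2508 -0.1213 -0.177 1;0 0 -0.125 0.2508 -0.1213 -0.177 1;0 0 -0.125 0.2508 -0.1213 -0.177 1;0 0 -0.125 0.2508 -0.1213 -0.177 1;0 0 -0.125 0.2508 -0.1213 -0.177 1"
}}

```text
time: 4.28
eef_pos: [508.2, 137.1, 179.9]
eef_rot: [0.767, 0.642, -0.0, 0.0]
contact_force: [0.1, -0.0, -0.5]
gripper_width: 0.304
```

```bash
python3 - <<'E'
from h import *
snap("wrist","w3.png")
o=get_obs();print(o["time"],o["eef_pos"],o["eef_rot"],o["contact_force"],o["gripper_width"])
E
```

```text
4.3333 [508.29766733 137.13124734 179.9720194 ] [ 7.66655376e-01  6.42058809e-01 -1.37986294e-04  4.57882233e-05] [-0.59163857 -0.20607679  0.24657038] 0.3106922583299366
```

View pics/w3.png

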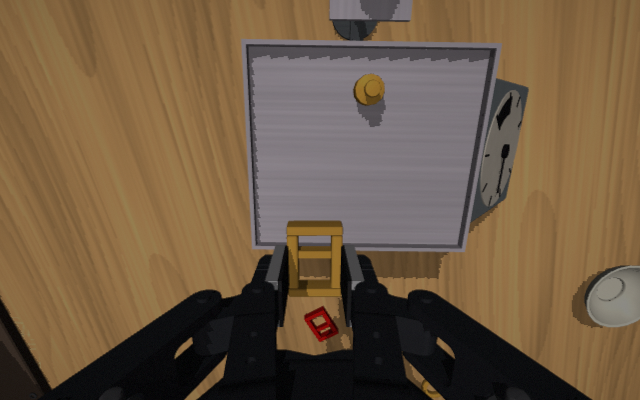

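The buckle is held, and the tray with its weight is seen from above. I'll recheck the tray frame from the corners (244,42), (498,44), (465,250) and (254,247).

```bash
python3 - <<'E'
from h import *
t=load("wrist")
P=np.array([world(t,u,v,104.5) for u,v in [(244,42),(498,44),(465,250),(254,247)]])
print(P.round(1),P.mean(0)); e=P[1]+P[2]-P[0]-P[3];a=np.arctan2(e[1],e[0]);print(np.degrees(a))
X=np.array([np.cos(a),np.sin(a)]);Y=np.array([-X[1],X[0]])
c=P.mean(0)[:2]
q=get_obs()["eef_pos"][:2]-c;print("tcp in tray",q@X,q@Y)
print("floor",[world(t,u,v)[2].round(1) for u,v in [(300,120),(420,120),(300,180),(420,200)]], "held", world(t,293,229), world(t,336,229))
E
```

```text
[[483.8 261.4 104.5]
 [646.9 231.1 104.5]
 [621.5  85.2 104.5]
 [455.9 117.4 104.5]] [552.03216879 173.77085673 104.5       ]
-10.749464342338289
tcp in tray -36.13322332258873 -44.15379672875556
floor [np.float64(97.7), np.float64(97.7), np.float64(97.9), np.float64(97.3)] held [501.44391105 158.40615984 185.66106431] [522.23898993 154.3902315  184.89943283]
```

{"api": "move_arm", "payload": {
  "steps": "0 0 0 0.005 0 0.02 1;0 0 0 0.005 0 0.045 1;0 0 0 0.005 0 0.06 1;0 0 0 0.005 0 0.068 1;0 0 0 0.005 0 0.073 1;0 0 0 0.005 0 0.076 1;0 0 0 0.005 0 0.079 1;0 0 0 0.005 0 0.081 1;0 0 0 0.005 0 0.081 1;0 0 0 0.005 0 0.081 1"
}}

```text
time: 5.17
eef_pos: [509.6, 143.3, 99.7]
eef_rot: [0.766, 0.643, 0.0, 0.0]
contact_force: [0.1, 0.0, -0.4]
gripper_width: 0.308
```

{"api": "move_arm", "payload": {
  "steps": "0 0 0 0 0 0 0;0 0 0 0 0 0 0;0 0 0 0 0 0 0;0 0 0 0 0 0 -0.1;0 0 0 0 0 -0.01 -0.1;0 0 0 0 0 -0.03 -0.1;0 0 0 0 0 -0.07 -0.1;0 0 0 0 0 -0.11 -0.2;0 0 0 0 0 -0.11 -0.3;0 0 0 0 0 -0.11 -0.3;0 0 0 0 0 -0.11 -0.3;0 0 0 0 0 -0.11 -0.3;0 0 0 0 0 -0.11 -0.3;0 0 0 0 0 -0.11 -0.3;0 0 0 0 0 -0.11 -0.3"
}}

```text
time: 6.42
eef_pos: [508.6, 143.1, 207.8]
eef_rot: [0.766, 0.643, -0.001, -0.001]
contact_force: [0.6, -0.1, -0.0]
gripper_width: 0.651
```

```bash
python3 - <<'E'
from h import *
snap("wrist","w4.png")
t=load("wrist")
print("floor",[world(t,u,v)[2].round(1) for u,v in [(300,100),(400,120),(420,100),(420,140)]])
o=get_obs();print(o["time"],o["eef_pos"],o["contact_force"],o["gripper_width"])
E
```

```text
floor [np.float64(86.8), np.float64(86.8), np.float64(87.3), np.float64(87.6)]
6.4667 [508.73862651 143.18542528 208.12491317] [-0.3546513  -0.0779612  -0.37316184] 0.65044234889794
```

View pics/w4.png

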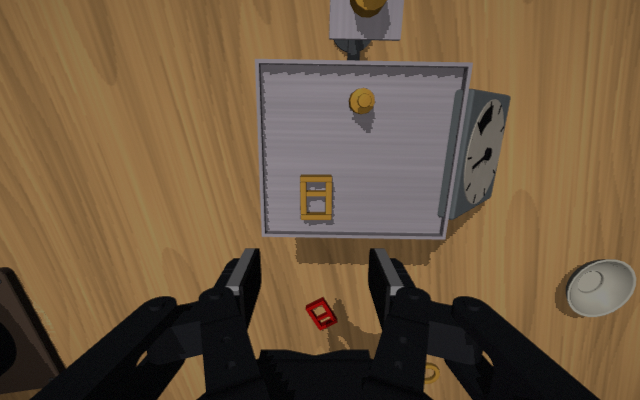

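The first buckle lies flat in the tray around (316,198). The floor sank another 10 mm, which puts the load near 90 g, and the needle is short of the band. The second buckle is needed.

```bash
python3 - <<'E'
from h import *
print(rel([509.1,143.1,209,80],[493.3,-327.5,140,103.4]))
E
```

```text
turn_z -0.1300 shift -0.4662 0.0662 0.0690 rows>=11.4
```

{"api": "move_arm", "payload": {
  "steps": "0 0 0 -0.04 0.0057 0 -0.3;0 0 -0.02 -0.08 0.0114 0 -0.3;0 0 -0.05 -0.12 0.017 0.01 -0.3;0 0 -0.08 -0.16 0.0227 0.02 -0.3;0 0 -0.11 -0.2 0.0284 0.03 -0.3;0 0 -0.13 -0.24 0.034 0.04 -0.3;0 0 -0.13 -0.28 0.04 0.05 -0.3;0 0 -0.13 -0.32 0.0454 0.06 -0.3;0 0 -0.13 -0.36 0.051 0.069 -0.3;0 0 -0.13 -0.4 0.0568 0.069 -0.3;0 0 -0.13 -0.43 0.061 0.069 -0.3;0 0 -0.13 -0.455 0.0646 0.069 -0.3;0 0 -0.13 -0.4662 0.0662 0.069 -0.3;0 0 -0.13 -0.4662 0.0662 0.069 -0.3;0 0 -0.13 -0.4662 0.0662 0.069 -0.3;0 0 -0.13 -0.4662 0.0662 0.069 -0.3;0 0 -0.13 -0.4662 0.0662 0.069 -0.3"
}}

```text
time: 7.88
eef_pos: [493.5, -325.6, 139.8]
eef_rot: [0.619, 0.785, 0.0, -0.0]
contact_force: [1.0, 0.1, -0.0]
gripper_width: 0.647
```

```bash
python3 - <<'E'
from h import *
snap("wrist","w5.png",(200,100,440,260),3)
o=get_obs();print(o["time"],o["eef_pos"],o["eef_rot"],o["gripper_width"])
E
```

```text
7.9333 [ 493.62995105 -325.69699539  139.96337763] [ 6.19016615e-01  7.85377847e-01  1.22254330e-04 -2.30282569e-04] 0.651087927543775
```

View pics/w5.png

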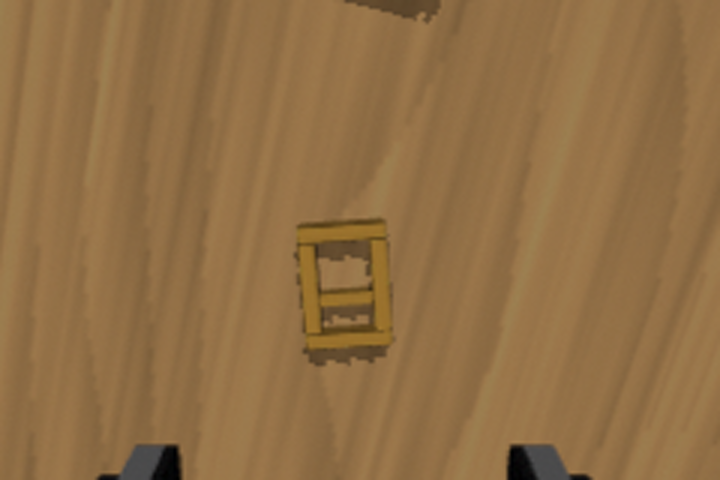

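```bash
python3 - <<'E'
from h import *
t=load("wrist")
P=np.array([world(t,200+u/3,100+v/3,10) for u,v in [(298,226),(386,221),(392,343),(307,348)]])
r=cv2.minAreaRect(P[:,:2].astype(np.float32));print(P.mean(0),r)
x,y=P.mean(0)[:2]
print(rel([493.3,-327.5,140,103.4],[x,y-0.5,3,106.5]))
E
```

```text
[ 494.50905946 -326.19509513   10.        ] ((494.5635681152344, -326.21160888671875), (27.331012725830078, 39.926185607910156), 16.819276809692383)
turn_z -0.0172 shift 0.0005 0.0014 0.1370 rows>=3.3
```

{"api": "move_arm", "payload": {
  "steps": "0 0 -0.0172 0.0005 0.0014 0.04 -0.3;0 0 -0.0172 0.0005 0.0014 0.08 -0.3;0 0 -0.0172 0.0005 0.0014 0.11 -0.3;0 0 -0.0172 0.0005 0.0014 0.12 -0.3;0 0 -0.0172 0.0005 0.0014 0.13 -0.3;0 0 -0.0172 0.0005 0.0014 0.137 -0.3;0 0 -0.0172 0.0005 0.0014 0.137 -0.3;0 0 -0.0172 0.0005 0.0014 0.137 -0.3"
}}

```text
time: 8.6
eef_pos: [495.7, -327.3, 4.6]
eef_rot: [0.598, 0.801, -0.0, 0.001]
contact_force: [-0.2, -0.6, 0.0]
gripper_width: 0.65
```

{"api": "move_arm", "payload": {
  "steps": "0 0 0 0 0 0 1;0 0 0 0 0 0 1;0 0 0 0 0 0 1;0 0 0 0 0 0 1;0 0 0 0 0 0 1;0 0 0 0 0 0 1",
  "grip_force": 40
}}

```text
time: 9.1
eef_pos: [495.7, -327.6, 4.9]
eef_rot: [0.598, 0.801, -0.0, 0.002]
contact_force: [0.1, 0.5, 6.0]
gripper_width: 0.308
```

```bash
python3 - <<'E'
from h import *
o=get_obs();print(o["time"],o["eef_pos"],o["contact_force"],o["gripper_width"])
P=[494.5,-326.7,3,106.5]
a=np.deg2rad(-10.4);c,s=np.cos(a),np.sin(a)
x,y=552.2+c*38+s*38, 171+s*38-c*38
print(x,y,rel(P,[x,y,180,79.6]))
E
```

```text
9.1 [ 495.66286703 -327.59060328    4.86373099] [0.08479633 0.46279955 5.98505227] 0.3075214782043275
582.7159883713874 126.76455658957006 turn_z 0.1494 shift 0.4097 0.2134 -0.1770 rows>=11.9
```

{"api": "move_arm", "payload": {
  "steps": "0 0 0 0 0 -0.02 1;0 0 0 0 0 -0.05 1;0 0 0 0 0 -0.09 1;0 0 0 0 0 -0.13 1;0 0 0 0 0 -0.17 1;0 0 0.02 0.03 0.0156 -0.177 1;0 0 0.04 0.065 0.034 -0.177 1;0 0 0.06 0.1 0.052 -0.177 1;0 0 0.08 0.135 0.07 -0.177 1;0 0 0.1 0.17 0.0885 -0.177 1;0 0 0.12 0.205 0.107 -0.177 1;0 0 0.14 0.24 0.125 -0.177 1;0 0 0.1494 0.275 0.143 -0.177 1;0 0 0.1494 0.31 0.1615 -0.177 1;0 0 0.1494 0.345 0.18 -0.177 1;0 0 0.1494 0.375 0.195 -0.177 1;0 0 0.1494 0.395 0.206 -0.177 1;0 0 0.1494 0.4097 0.2134 -0.177 1;0 0 0.1494 0.4097 0.2134 -0.177 1;0 0 0.1494 0.4097 0.2134 -0.177 1"
}}

```text
time: 10.77
eef_pos: [582.5, 127.4, 179.6]
eef_rot: [0.768, 0.641, -0.0, -0.0]
contact_force: [-0.6, -0.2, -0.4]
gripper_width: 0.309
```

```bash
python3 - <<'E'
from h import *
snap("wrist","w6.png")
t=load("wrist")
o=get_obs();print(o["time"],o["eef_pos"],o["contact_force"],o["gripper_width"])
print("floor",[world(t,u,v)[2].round(1) for u,v in [(200,120),(300,120),(260,90),(260,160)]], "held", world(t,293,229), world(t,336,229))
E
```

```text
10.8167 [582.50599456 126.59451145 179.60907701] [-0.59734054 -0.42126809 -0.8271685 ] 0.31091557033521516
floor [np.float64(86.6), np.float64(87.2), np.float64(111.0), np.float64(87.4)] held [575.75419158 148.70122841 185.27325927] [596.54210653 144.87211491 185.11847126]
```

View pics/w6.png

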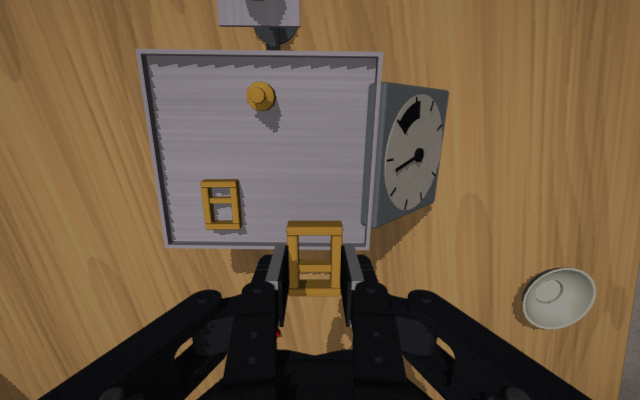

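{"api": "move_arm", "payload": {
  "steps": "0 0 0 0.004 -0.005 0.02 1;0 0 0 0.004 -0.005 0.05 1;0 0 0 0.004 -0.005 0.069 1;0 0 0 0.004 -0.005 0.078 1;0 0 0 0.004 -0.005 0.083 1;0 0 0 0.004 -0.005 0.086 1;0 0 0 0.004 -0.005 0.089 1;0 0 0 0.004 -0.005 0.091 1;0 0 0 0.004 -0.005 0.091 1;0 0 0 0.004 -0.005 0.091 1"
}}

```text
time: 11.65
eef_pos: [579.3, 131.7, 89.9]
eef_rot: [0.768, 0.64, 0.001, 0.0]
contact_force: [-0.5, 0.3, -0.0]
gripper_width: 0.31
```

{"api": "move_arm", "payload": {
  "steps": "0 0 0 0 0 0 0;0 0 0 0 0 0 0;0 0 0 0 0 0 0;0 0 0 0 0 0 -0.1;0 0 0 0 0 -0.01 -0.1;0 0 0 0 0 -0.03 -0.1;0 0 0 0 0 -0.07 -0.1;0 0 0 -0.02 0 -0.11 -0.2;0 0 0 -0.05 0 -0.13 -0.3;0 0 0 -0.08 0 -0.13 -0.3;0 0 0 -0.1 0 -0.13 -0.3;0 0 0 -0.1 0 -0.13 -0.3;0 0 0 -0.1 0 -0.13 -0.3;0 0 0 -0.1 0 -0.13 -0.3;0 0 0 -0.1 0 -0.13 -0.3;0 0 0 -0.1 0 -0.13 -0.3;0 0 0 -0.1 0 -0.13 -0.3;0 0 0 -0.1 0 -0.13 -0.3;0 0 0 -0.1 0 -0.13 -0.3;0 0 0 -0.1 0 -0.13 -0.3"
}}

```text
time: 13.32
eef_pos: [560.7, 33.6, 218.9]
eef_rot: [0.768, 0.64, -0.0, -0.0]
contact_force: [0.0, -1.2, -0.4]
gripper_width: 0.65
```

```bash
python3 - <<'E'
from h import *
w=snap("wrist","x.png");s=snap("scene","y.png")
a=w["pixels"][:,:,::-1]; b=cv2.resize(s["pixels"][125:235,310:450,::-1],None,fx=2.9,fy=2.9,interpolation=cv2.INTER_CUBIC)
a=cv2.resize(a,(400,250)); im=np.zeros((330,800,3),np.uint8);im[:250,:400]=a;im[:b.shape[0],400:]=b[:330,:400]
cv2.imwrite("pics/f.png",cv2.resize(im,None,fx=1,fy=1))
o=get_obs();print(o["time"],o["eef_pos"],o["contact_force"],o["gripper_width"])
E
```

```text
13.4167 [560.68075265  33.43094502 218.99784341] [-0.40207804 -0.3767565  -1.11737191] 0.6522565941319602
```

View pics/f.png

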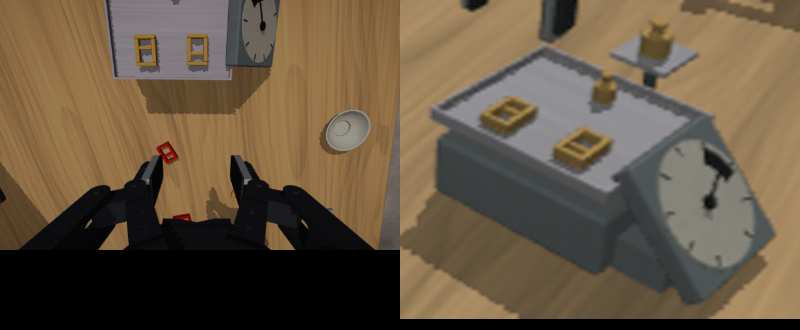

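Both buckles lie flat in the tray, and the needle points into the band at about (716,165). I'll let it settle and confirm from the floor height.

{"api": "move_arm", "payload": {
  "steps": "0 0 0 0 0 0 -0.3;0 0 0 0 0 0 -0.3;0 0 0 0 0 0 -0.3;0 0 0 0 0 0 -0.3;0 0 0 0 0 0 -0.3;0 0 0 0 0 0 -0.3;0 0 0 0 0 0 -0.3;0 0 0 0 0 0 -0.3;0 0 0 0 0 0 -0.3;0 0 0 0 0 0 -0.3;0 0 0 0 0 0 -0.3;0 0 0 0 0 0 -0.3"
}}

```text
time: 14.42
eef_pos: [560.7, 33.4, 219.0]
eef_rot: [0.768, 0.64, -0.0, -0.0]
contact_force: [0.5, -0.7, -0.5]
gripper_width: 0.652
```

```bash
python3 - <<'E'
from h import *
old=load("wrist");w=snap("wrist","x2.png")
for c in (old,w): print(np.median([world(c,u,v)[2] for u in range(270,290,4) for v in range(50,110,5)]))
s=snap("scene","y2.png");cv2.imwrite("pics/d.png",cv2.resize(s["pixels"][160:235,375:450,::-1],None,fx=6,fy=6,interpolation=cv2.INTER_CUBIC))
E
```

```text
Traceback (most recent call last):
  File "h.py", line 10, in world
    R,t=c["R"],c["t"]; d=np.array([(u-c["cx"])/c["fx"],(v-c["cy"])/c["fy"],1.])
        ~^^^^^
zipfile.BadZipFile: Bad CRC-32 for file 'R.npy'
```

```bash
python3 - <<'E'
from h import *
w=load("wrist")
print(np.median([world(w,u,v)[2] for u in range(270,290,4) for v in range(50,110,5)]))
s=snap("scene","y2.png");cv2.imwrite("pics/d.png",cv2.resize(s["pixels"][160:235,375:450,::-1],None,fx=6,fy=6,interpolation=cv2.INTER_CUBIC))
E
```

```text
76.64222230207434
```

View pics/d.png

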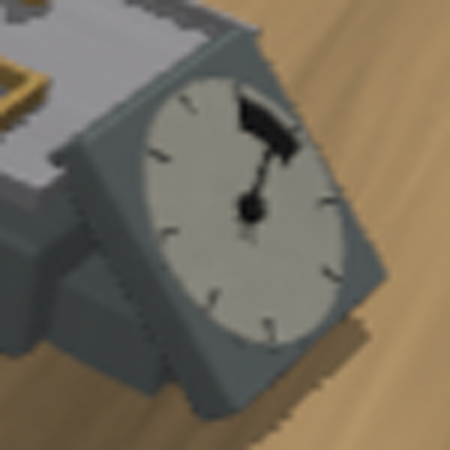

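The needle rests in the middle of the dark band, with its tip at about (272,148). The floor is at 76.6 mm, which is about 28 mm sunk.

```bash
python3 -c "
from station import *
print(hand_in())"
```

```text
the job is handed in; nothing more can be done
None
```

Both brass buckles are in the scale tray and the needle rests inside the dark band; the job is handed in. The arm touched nothing when I handed in, and the last clock reading was about 14.5 s of the 64 s.

- **First buckle:** I set it down in the free half of the tray. The floor dropped from about 97 mm to 87 mm, for a load of about 90 g. The needle was short of the band, so the second buckle was needed.
- **Second buckle:** I set it down beside the first. After settling, the floor was at about 76.6 mm, roughly 28 mm sunk, for a load of about 140 g. A close view showed the needle near the middle of the band.
- **Forces and bystanders:** I read no more than about 0.5 N on the tool when each buckle was set down. Closing on each buckle at the counter gave 6 to 7 N. I did not touch the ring, the weights or the red and blue look-alikes.

One check script failed on a file error (it read a picture file that was being overwritten). It was meant to compare the tray floor before and after settling, so I have only the settled reading, taken in a repeat. It agreed with the dial.

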